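# Press the reagent stoppers home

## Task

Three amber glass reagent containers on the lab bench have their white stoppers standing proud. Press the lid of the wide squat jar and the stopper of the tall round bottle straight down until both are fully home, keeping the containers upright where they stand. Leave the square bottle and its raised stopper alone: it is meant to vent.

Things in the scene. Friction and masses are not known exactly. Their poses are not given: they have to be found in the camera images.
- wide_lid_top (a point): Lid of the wide squat jar (round amber glass, 92 mm across, loose on the bench, about 0.45 kg). White plastic, flat round top; the point lies at the centre of that top face, z up. The lid is 90 mm across with a 14 mm thick rim. At the start its top is 108 to 112 mm above the bench; fully home it is 98 mm above the bench. It slides straight down stiffly (about 8 N, no spring, it stays where it is left) until its head stops dead against the glass. 
- tall_stopper_top (a point): Stopper of the tall round bottle (amber glass, 72 mm across, narrow neck, loose on the bench, about 0.45 kg). White plastic, flat round top; the point lies at the centre of that top face, z up. The head is 50 mm across and 16 mm thick. At the start its top is 176 to 180 mm above the bench; fully home it is 166 mm above the bench. It slides straight down stiffly (about 8 N, no spring, it stays where it is left) until its head stops dead against the glass. 
- square_stopper_top (a point): Stopper of the square bottle (amber glass, 66 mm square body, 80 mm high to the shoulder, loose on the bench), which must be left alone. White plastic, flat round top; the point lies at the centre of that top face, z up. The head is 50 mm across and 16 mm thick, raised, its top 131 to 135 mm above the bench; it would slide down as stiffly as the others if pressed.
There are look-alikes about, which are no part of the job. What is shaped like the part that bears wide_lid_top but pink or purple is not meant.

How it is judged:
At the end, for the whole second after the job is handed in: Lid top of the wide jar at 98 mm and stopper top of the tall bottle at 166 mm above the bench (+3/-4 mm); all three level within 0.1 rad; these two within 60 mm of their starting points, the square bottle's stopper within 8 mm (height (world z) of wide_lid_top between 0.094 and 0.101 m and height (world z) of tall_stopper_top between 0.162 and 0.169 m and angle between each of wide_lid_top, tall_stopper_top, square_stopper_top's own z axis and vertical below 0.1 rad and distance of each of wide_lid_top, tall_stopper_top from where it was at the start of the episode below 0.06 m and distance of square_stopper_top from where it was at the start of the episode below 0.008 m); the robot touches nothing.
It fails at once if the square bottle's stopper is pressed or its bottle shoved (more than 8 mm) (distance of square_stopper_top from where it was at the start of the episode above 0.008 m).
It fails at once if one of the three containers is tipped by more than 0.35 rad (20 degrees) (angle between any of wide_lid_top, tall_stopper_top, square_stopper_top's own z axis and vertical above 0.35 rad).
It also fails if it takes over 35 s, if anything falls off the work surface, if the arm or the gripper's body presses on something with over 40 N, if the wrist force passes 120 N, or if a joint passes its speed limit or range.

## Robot

A 6-joint arm with a two-finger parallel gripper is mounted at the origin on the work surface. World frame = base frame: x ahead of the robot, y to its left, z up, the work surface at z = 0. Lengths are in m, angles in rad, forces in N, time in s.
With the tool pointing down it reaches from about 0.425 to 0.95 m from the base axis. Payload 3.5 kg.
Tool frame: the origin (TCP) lies at the very end of the fingers, on their centre line; the grasp point (between the pads) lies 19 mm behind it; z points along the fingers, y is the line along which they close (so a half turn about z gives the same grasp; the last joint's range is limited). The gripper opens to 85 mm and grips with 20 to 120 N. Pads are 22 mm wide; open, the fingers measure 114 mm over their backs; the gripper's body (76 mm by 85 mm) begins 54 mm behind the grasp point. The pads swing forward as they close: fully open they stand 13 mm farther back than shut.
Start: joints at [-1.417, 0.286, 1.577, -0, 1.279, -0.15], TCP at [0.202, -0.644, 0.231] pointing down, gripper open.
Joint ranges: [-2.77, 2.77], [-0.9, 2.22], [0.21, 2.48], [-1.53, 4.67], [0.24, 2.81], [-2.84, 2.84]. Speed limits (rad/s): [2.79, 2.79, 3.14, 3.14, 3.14, 3.14].

## Interface

Orientations are given as a unit quaternion [x, y, z, w].
In Python, from plant import ctrl gives the robot as it stands.
- The arm moves only by the tool carry_out, never from a script. Its argument "deltas" is one flat list of numbers, 6 for each row, row after row: the shift along the tool's x, y, z in m, then the turn, a rotation vector about the tool's x, y, z in rad. A call has 1 to 5 rows; each row is the pose to reach, as a shift and turn from the pose commanded when the call began, along the tool's axes at that moment; what a row does not reach only later rows make up. A row lasts 1/8 s, in which the tool goes at most 62.5 mm and 10.7 degrees, less where a joint would pass 70% of its speed; a pose out of reach is approached as far as the arm can. A call with a gripper value outside its range is refused whole. "grip" is the opening in per cent of the stroke, from 0 (shut) to 100 (fully open), set as the call begins (left out, the last holds). The fingers move at their own pace and stop on an object; "grip_force" is the grip in N (left out, the last holds). Time passes only in rows, so rows that repeat a pose let the fingers close. It gives the time, the measured TCP pose, the force, the opening and the grip force at its end, in the units of the state.
- ctrl.get_state(): the state, without advancing time (a new reading comes with each control period).
- ctrl.read_camera(name): name is "side" or "top" or "wrist"; returns (picture, depth): 400x640x3 uint8, red, green, blue; 400x640 float32, m along the optical axis (not along the pixel's ray), 0 where there is no reading.
- ctrl.camera_model(name): a dict with "intrinsics" (3x3 intrinsics, pixels), "k1" (the pictures are not rectified: a ray, as slopes to the right and down, at radius r is drawn at 1 + k1 r^2 times it, then the intrinsics apply), "extrinsics" (4x4, takes a point from world to camera coordinates); the wrist camera has in their place "hand_eye" (4x4, takes a point from camera to tool coordinates, whose origin is the TCP and whose axes are the flange's). Camera axes: x right, y down, z forward; pixel columns grow to the right and rows downward; lengths in m; the calibration is good to about 2 mm. A picture is of the moment at which its call begins: read the wrist's pose just before it. camera_model takes no time and is no camera call.
- ctrl.sign_off(): hands the job in; it is judged then, once.
Trained networks look in the newest picture that a camera, given by its name, has taken for a name from the list of things; names that differ only in an ending like _2 or _b are one class to them, and where a whole thing is asked for, a point or a joint stands for the part that bears it (a point fixed in the world has none). Each returns a list of dicts, best first, with "score" (0 to 1); they miss things now and then, are a little off and sometimes report something else, mostly with a low value. They report only what shows in the picture. A call takes as long as a camera call. They do not tell look-alikes from the thing itself.
- ctrl.find_in(camera, query): "uv" ([column, row] in pixels, amid what is visible of it).
The state is a dict: "time": time; "qpos": joint angles; "dq": joint speeds; "joint_efforts": joint torques, N m; "eef_pos": TCP position; "tcp_rot": TCP orientation; "contact_force": force on the tool from outside, world axes, zero at the start; "wrist_torque": the same for the moment, N m; "opening": opening from 0.0 (shut) to 1.0 (fully open); "finger_force": force on a finger pad.
Only numpy, scipy, OpenCV 4.12 (cv2) and the standard library are available. Lean on these libraries where they do the work, as an engineer would, in place of code of your own. Each camera call takes 0.05 s, during which the arm holds its last target. There are 200 camera calls.

## Working session

There is one attempt and no reset: what is moved stays moved. The work goes in short steps, Python scripts to look and compute and a tool call to move; the robot and the scene stay as the last step left them, time stands still between calls to the robot, and variables do not carry over. Pictures are saved under pics/ and viewed, at most 10 in all, crops included, and the job is handed in when it is done.

Besides the shell and the picture viewer there is one more tool, called by a JSON object that holds its "api" and its "payload", one argument or row to a line. carry_out: Moves the arm, as the interface text tells. Its arguments: {"type":"object","properties":{"deltas":{"type":"array"},"grip":{"type":"number"},"grip_force":{"type":"number"}},"required":["deltas"]}

```bash
mkdir -p pics
cat > h.py <<'E'
import numpy as np, cv2
from plant import ctrl
from scipy.spatial.transform import Rotation as R
def cam2world(name):
    m=ctrl.camera_model(name)
    if 'extrinsics' in m: return m,np.linalg.inv(np.array(m['extrinsics']))
    s=ctrl.get_state(); T=np.eye(4); T[:3,:3]=R.from_quat(s['tcp_rot']).as_matrix(); T[:3,3]=s['eef_pos']
    return m,T@np.array(m['hand_eye'])
def rays(m,uv):
    uv=np.asarray(uv,float).reshape(-1,1,2)
    return cv2.undistortPoints(uv,np.array(m['intrinsics'],float),np.array([m['k1'],0,0,0],float)).reshape(-1,2)
def pts(m,T,uv,d):
    r=rays(m,uv); d=np.asarray(d).reshape(-1,1)
    return np.c_[r*d,d]@T[:3,:3].T+T[:3,3]
def onplane(m,T,uv,z):
    r=rays(m,uv); v=np.c_[r,np.ones(len(r))]@T[:3,:3].T
    return T[:3,3]+v*((z-T[2,3])/v[:,2:])
def cloud(m,T,depth):
    v,u=np.nonzero(depth>0); return u,v,pts(m,T,np.c_[u,v],depth[v,u])
E
python3 - <<'E'
from h import *
s=ctrl.get_state(); print(s['time'],s['eef_pos'],s['tcp_rot'],s['opening'])
print(R.from_quat(s['tcp_rot']).as_matrix().round(3))
ims=[]
for c in ['top','side']:
    m,T=cam2world(c); im,d=ctrl.read_camera(c); np.savez(c,im=im,d=d)
    cv2.imwrite(f'pics/{c}0.png',im[:,:,::-1])
    for q in ['wide_lid_top','tall_stopper_top','square_stopper_top']:
        for f in ctrl.find_in(c,q)[:4]:
            u,v=np.round(f['uv']).astype(int); print(c,q,u,v,round(f['score'],2),pts(m,T,[[u,v]],[d[v,u]]).round(3))
E
```

```text
0.0 [ 0.20181861 -0.64342239  0.22990413] [ 9.88488798e-01  1.51289374e-01 -1.37519038e-05 -1.19187478e-03] 1.0003054111385008
[[ 0.954  0.299 -0.   ]
 [ 0.299 -0.954  0.002]
 [ 0.    -0.002 -1.   ]]
top wide_lid_top 314 179 0.86 [[0.552 0.024 0.107]]
top wide_lid_top 331 264 0.76 [[ 0.403 -0.008  0.112]]
top tall_stopper_top 453 226 0.78 [[ 0.465 -0.201  0.178]]
top square_stopper_top 194 223 0.55 [[0.467 0.225 0.134]]
side wide_lid_top 260 228 0.87 [[ 0.406 -0.012  0.111]]
side wide_lid_top 330 212 0.84 [[0.549 0.003 0.109]]
side wide_lid_top 334 162 0.63 [[0.618 0.187 0.113]]
side tall_stopper_top 319 273 0.98 [[ 0.462 -0.212  0.178]]
side square_stopper_top 268 159 0.56 [[0.461 0.206 0.134]]
```

View pics/top0.png

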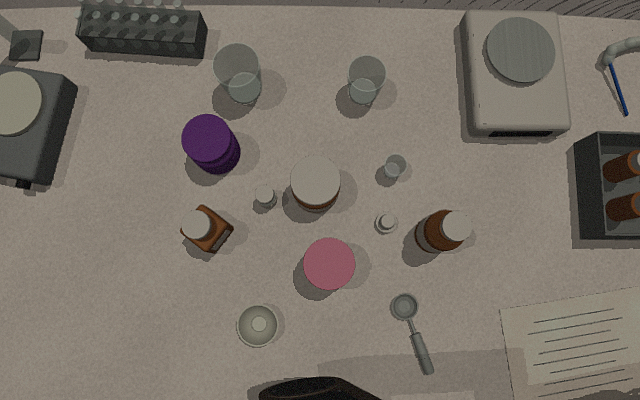

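View pics/side0.png

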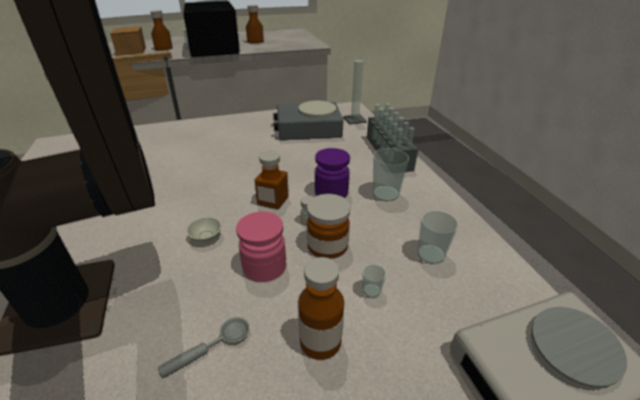

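Three lids are shaped like the wide one: top-view pixels (315,182) white on amber, (330,264) pink, and (210,140) purple. Only the white one on amber glass fits. The tall round bottle is at (457,225) and the square one at (197,223), which must be left alone. I'll refine the centres and confirm in a crop.

Run:
```python
from h import *
for c in ['top','side']:
    z=np.load(c+'.npz'); im,d=z['im'],z['d']; m,T=cam2world(c); u,v,P=cloud(m,T,d)
    for n,xy,h in [('wide',(.55,.013),.109),('tall',(.463,-.205),.178),('sq',(.464,.215),.133)]:
        k=(abs(P[:,2]-h)<.008)&(np.hypot(*(P[:,:2]-xy).T)<.065)
        q=P[k]; (cx,cy),r=cv2.minEnclosingCircle(q[:,:2].astype(np.float32)*1000)
        lo,hi=np.percentile(q,2,0),np.percentile(q,98,0)
        print(c,n,k.sum(),'mid',((lo+hi)/2).round(4),'size',(hi-lo).round(3),'circ',round(cx),round(cy),round(r),'medz',np.median(q[:,2]).round(4))
    if c=='top': cv2.imwrite('pics/crop.png',cv2.resize(im[120:300,170:490],None,fx=2.5,fy=2.5,interpolation=cv2.INTER_CUBIC)[:,:,::-1])
```

```text
top wide 1996 mid [0.5509 0.022  0.1084] size [0.081 0.081 0.006] circ 552 22 45 medz 0.1085
top tall 776 mid [ 0.4649 -0.2062  0.177 ] size [0.045 0.045 0.009] circ 465 -208 26 medz 0.1785
top sq 685 mid [0.4659 0.2231 0.1328] size [0.044 0.044 0.008] circ 466 223 25 medz 0.1335
side wide 997 mid [0.5502 0.0213 0.1062] size [0.081 0.082 0.008] circ 551 23 45 medz 0.1087
side tall 835 mid [ 0.4656 -0.2081  0.1754] size [0.045 0.045 0.009] circ 466 -207 25 medz 0.1783
side sq 227 mid [0.4655 0.2227 0.1306] size [0.046 0.044 0.01 ] circ 466 224 26 medz 0.1338
```

View pics/crop.png

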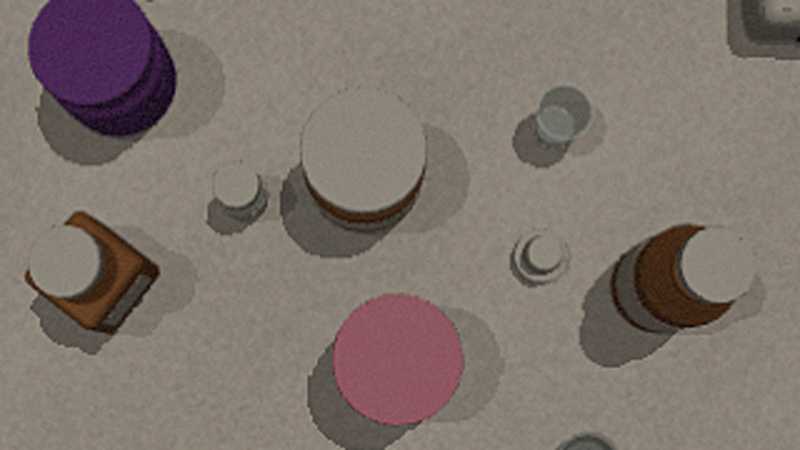

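The crop confirms it: a white lid on amber glass at crop (363,150), the tall round bottle's stopper at (718,264), and the square bottle at (65,262). The top and side cameras agree: wide lid (0.551, 0.022, 0.109), tall stopper (0.465, -0.207, 0.178). I'll shut the gripper and go above the tall bottle.

{"api": "carry_out", "payload": {
  "deltas": [0.038,-0.034,0,0,0,0,0.076,-0.068,0,0,0,0,0.114,-0.101,0,0,0,0,0.152,-0.135,0,0,0,0,0.19,-0.169,0,0,0,0],
  "grip": 0
}}

```text
time: 1.02
eef_pos: [0.3334, -0.4246, 0.2315]
tcp_rot: [0.989, 0.151, 0.0, 0.0]
contact_force: [-0.1, 0.6, 0.4]
opening: 0.001
finger_force: 0.0
```

{"api": "carry_out", "payload": {
  "deltas": [0.038,-0.034,0,0,0,0,0.076,-0.068,0,0,0,0,0.114,-0.101,0,0,0,0,0.152,-0.135,0,0,0,0,0.191,-0.169,0,0,0,0]
}}

```text
time: 1.65
eef_pos: [0.4651, -0.2061, 0.2317]
tcp_rot: [0.988, 0.151, 0.0, 0.0]
contact_force: [-0.0, -1.2, 0.2]
opening: -0.0
finger_force: 0.0
```

{"api": "carry_out", "payload": {
  "deltas": [0,0,0.01,0,0,0,0,0,0.03,0,0,0,0,0,0.03,0,0,0]
}}

```text
time: 2.02
eef_pos: [0.463, -0.2074, 0.1993]
tcp_rot: [0.989, 0.151, -0.002, -0.001]
contact_force: [-0.1, 0.4, -0.3]
opening: -0.001
finger_force: 0.0
```

{"api": "carry_out", "payload": {
  "deltas": [0,0,0.01,0,0,0,0,0,0.018,0,0,0,0,0,0.022,0,0,0,0,0,0.026,0,0,0,0,0,0.029,0,0,0]
}}

```text
time: 2.65
eef_pos: [0.4652, -0.2083, 0.1746]
tcp_rot: [0.988, 0.151, 0.001, 0.001]
contact_force: [-1.5, 1.6, 9.0]
opening: 0.002
finger_force: 4.1
```

{"api": "carry_out", "payload": {
  "deltas": [0,0,0.002,0,0,0,0,0,0.003,0,0,0,0,0,0.003,0,0,0]
}}

```text
time: 3.02
eef_pos: [0.4651, -0.2083, 0.1716]
tcp_rot: [0.988, 0.151, 0.001, 0.001]
contact_force: [-2.7, 0.9, 7.5]
opening: 0.001
finger_force: 3.5
```

{"api": "carry_out", "payload": {
  "deltas": [0,0,0.001,0,0,0,0,0,0.003,0,0,0,0,0,0.004,0,0,0,0,0,0.004,0,0,0]
}}

```text
time: 3.52
eef_pos: [0.4651, -0.2083, 0.1676]
tcp_rot: [0.988, 0.151, 0.001, 0.001]
contact_force: [-1.5, 0.4, 7.7]
opening: -0.004
finger_force: 3.6
```

{"api": "carry_out", "payload": {
  "deltas": [0,0,0.001,0,0,0,0,0,0.002,0,0,0,0,0,0.002,0,0,0]
}}

```text
time: 3.9
eef_pos: [0.4654, -0.2085, 0.1662]
tcp_rot: [0.988, 0.151, 0.001, 0.001]
contact_force: [-2.4, 0.8, 10.0]
opening: -0.001
finger_force: 4.6
```

{"api": "carry_out", "payload": {
  "deltas": [0,0,0.001,0,0,0,0,0,0.001,0,0,0]
}}

```text
time: 4.15
eef_pos: [0.4659, -0.2088, 0.1663]
tcp_rot: [0.988, 0.151, 0.001, 0.002]
contact_force: [-2.8, 0.6, 12.9]
opening: -0.001
finger_force: 6.1
```

The force rose to 13 N with no movement at 0.166, so the tall stopper is home. I'll lift and go to the wide lid.

{"api": "carry_out", "payload": {
  "deltas": [0,0,-0.02,0,0,0,0,0,-0.05,0,0,0]
}}

```text
time: 4.4
eef_pos: [0.4638, -0.2073, 0.212]
tcp_rot: [0.988, 0.151, -0.001, -0.001]
contact_force: [0.7, -0.6, 0.3]
opening: -0.008
finger_force: 0.0
```

{"api": "carry_out", "payload": {
  "deltas": [0.03,-0.039,0,0,0,0,0.06,-0.078,0,0,0,0,0.09,-0.116,0,0,0,0,0.12,-0.155,0,0,0,0,0.151,-0.194,0,0,0,0]
}}

```text
time: 5.03
eef_pos: [0.551, 0.0242, 0.2126]
tcp_rot: [0.988, 0.151, 0.0, 0.0]
contact_force: [-0.1, 0.6, 0.1]
opening: 0.0
finger_force: 0.0
```

{"api": "carry_out", "payload": {
  "deltas": [0,0,0.03,0,0,0,0,0,0.06,0,0,0,0,0,0.08,0,0,0,0,0,0.08,0,0,0]
}}

```text
time: 5.52
eef_pos: [0.5491, 0.0229, 0.1304]
tcp_rot: [0.988, 0.151, -0.002, -0.001]
contact_force: [-0.0, -0.3, -1.1]
opening: -0.001
finger_force: 0.0
```

{"api": "carry_out", "payload": {
  "deltas": [0,0,0.01,0,0,0,0,0,0.017,0,0,0,0,0,0.022,0,0,0,0,0,0.027,0,0,0,0,0,0.03,0,0,0]
}}

```text
time: 6.15
eef_pos: [0.5507, 0.0226, 0.1039]
tcp_rot: [0.988, 0.151, -0.0, 0.0]
contact_force: [-3.7, 0.6, 8.3]
opening: -0.003
finger_force: 4.1
```

{"api": "carry_out", "payload": {
  "deltas": [0,0,0.001,0,0,0,0,0,0.003,0,0,0,0,0,0.004,0,0,0,0,0,0.004,0,0,0]
}}

```text
time: 6.65
eef_pos: [0.5507, 0.0226, 0.1]
tcp_rot: [0.988, 0.151, -0.0, 0.0]
contact_force: [-3.7, 1.4, 6.8]
opening: 0.002
finger_force: 3.5
```

{"api": "carry_out", "payload": {
  "deltas": [0,0,0.001,0,0,0,0,0,0.002,0,0,0,0,0,0.003,0,0,0,0,0,0.003,0,0,0]
}}

```text
time: 7.15
eef_pos: [0.5509, 0.0226, 0.0981]
tcp_rot: [0.988, 0.151, -0.0, 0.0]
contact_force: [-6.0, -0.6, 11.1]
opening: -0.004
finger_force: 5.9
```

{"api": "carry_out", "payload": {
  "deltas": [0,0,0.001,0,0,0,0,0,0.001,0,0,0]
}}

```text
time: 7.4
eef_pos: [0.5511, 0.0226, 0.0981]
tcp_rot: [0.988, 0.152, -0.0, 0.0]
contact_force: [-6.8, 0.1, 15.6]
opening: 0.0
finger_force: 8.0
```

The wide lid has stopped dead at 0.098. I'll lift, move clear and check.

{"api": "carry_out", "payload": {
  "deltas": [0,0,-0.03,0,0,0,0,0,-0.08,0,0,0,0,0,-0.13,0,0,0,0,0,-0.18,0,0,0,0,0,-0.18,0,0,0]
}}

```text
time: 8.02
eef_pos: [0.5531, 0.0224, 0.2806]
tcp_rot: [0.988, 0.151, 0.006, 0.002]
contact_force: [-0.2, -0.4, -1.2]
opening: -0.004
finger_force: 0.0
```

Run:
```python
from h import *
o=[]
for c in ['top','side']:
    m,T=cam2world(c); im,d=ctrl.read_camera(c); u,v,P=cloud(m,T,d); o.append(im)
    for n,xy,h in [('wide',(.551,.022),.098),('tall',(.465,-.207),.166),('sq',(.466,.223),.1335)]:
        k=(abs(P[:,2]-h)<.02)&(np.hypot(*(P[:,:2]-xy).T)<.018); k2=(abs(P[:,2]-h)<.008)&(np.hypot(*(P[:,:2]-xy).T)<.065)
        q=P[k]; (cx,cy),r=cv2.minEnclosingCircle(P[k2][:,:2].astype(np.float32)*1000) if k2.any() else ((0,0),0)
        if len(q)<20: print(c,n,'hidden');continue
        a=np.linalg.lstsq(np.c_[q[:,:2],np.ones(len(q))],q[:,2],rcond=None)[0]
        print(c,n,len(q),np.median(q[:,2]).round(4),'tilt',a[:2].round(3),round(cx),round(cy),round(r))
cv2.imwrite('pics/end.png',cv2.resize(np.vstack(o),(480,600))[:,:,::-1]); print(ctrl.get_state()['contact_force'])
```

```text
top wide hidden
top tall 373 0.1655 tilt [0.017 0.006] 466 -207 25
top sq 350 0.1338 tilt [ 0.013 -0.005] 466 223 25
side wide 143 0.0977 tilt [-0.005 -0.01 ] 550 24 46
side tall 370 0.1653 tilt [ 0.005 -0.003] 466 -207 26
side sq 87 0.1342 tilt [0.015 0.007] 465 225 26
[-0.20013798 -0.06451271 -0.76268839]
```

View pics/end.png

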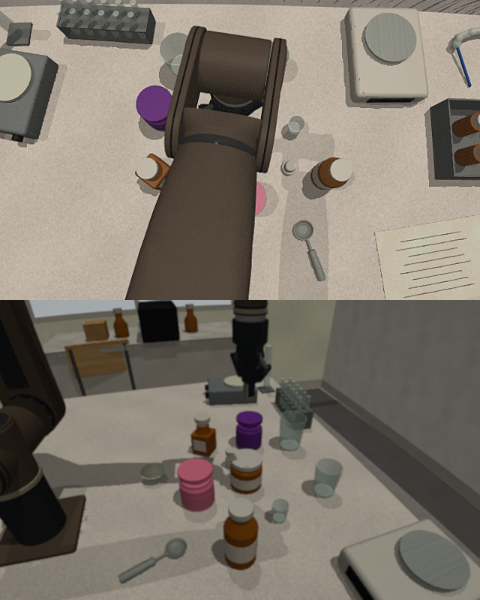

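The side view (bottom half) shows the wide jar at (246,472) and the tall bottle at (240,535), both closed and upright. The square bottle at (203,437) is untouched and the gripper is clear above. The heights measure 0.098, 0.165 and 0.134.

```bash
python3 -c "
from plant import ctrl
print(ctrl.sign_off())"
```

```text
the job is handed in; nothing more can be done
None
```

The wide jar's lid (0.098 m) and the tall bottle's stopper (0.165 m) are pressed fully home and level, the square bottle's stopper hasn't moved, and I handed the job in at about 8 s; the sign-off returned no verdict.

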